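Test the stop button of the bench centrifuge and reset it

TASK

Check the centrifuge's stop station: push the winged mushroom button all the way in so that it latches and stays in when you let go, then push one wing round clockwise (seen from above) until the button springs out again. With the stop button out, press the flat round reset button on the smaller box fully in and let it go. Leave the loose things on the bench where they lie or stand: lift or shift none of them.

Things in the scene. Friction and masses are not known exactly. Their poses are not given: they have to be found in the camera images.
- station: stop station: cream box 110 x 130 x 62 mm (x, y, z) on a steel foot plate 126 x 146 mm, bolted to the bench, with the winged grey mushroom button on top, its axis vertical through the box's centre. Origin: centre of the underside, on the bench; z up. Its place on the bench and its yaw change, and it may be on the left or the right of the reset box
- stop_top (a point): centre of the button's flat top (28 mm across), 104 mm above the bench when out, 95 when latched; moves and turns with it. Grey cap 52 mm across, 22 thick, crossed by a straight bar along this frame's y: 110 mm tip to tip, 12 wide, 20 tall, its top flush with this point; its ends, 26 to 55 mm from the axis, are the free wings. At turn 0 the frame is parallel to the station's
- wing_end (a point): end of the wing on the +y side of the button's own frame, at the bar's top edge, 55 mm from the axis; moves with the button. To turn the button clockwise this wing is pushed towards the frame's +x, the opposite wing towards -x
- stop_push (a joint): how far the mushroom button is pushed in, m: 0 out, 0.011 hard end stop. Spring return with a latch: it takes 4 N at first, up to 8 N on the way (a quick jab shows more), then meets the hard stop; from 9 mm in it is latched and, let go, rests at about 0.009. It comes out only after the button is turned
- stop_turn (a joint): turn of the mushroom button about its vertical axis, rad, growing clockwise seen from above: 0 at rest, end stop at 0.8. Light return spring (0.02 N m at 0, 0.04 N m at 0.4). When latched, the button is let go at about 0.4 rad and springs up 9 mm; freed, it turns back to 0 by itself
- pod: reset box: smaller cream box 80 x 80 x 50 mm on a steel foot plate 94 x 94 mm, bolted to the bench, with one flat round grey button on top at its centre. Origin: centre of the underside; z up
- reset_btn_top (a point): centre of the top of the flat round reset button, 28 mm across, in a black collar 44 mm across and 12 mm tall; the top is 72 mm above the bench, 10 mm proud of the collar; moves with the button
- reset_btn (a joint): how far the reset button is pushed in, m: 0 out, 0.006 fully in; spring, about 5 N at full depth, comes back by itself
- jar: small amber jar with a white cap, 48 mm across, 70 mm tall, standing loose between the two boxes; origin at the centre of its underside
- beaker: open glass beaker, 60 mm across, 70 mm tall, standing loose between the two boxes, farther out; origin at the centre of its underside
- tipbox: blue plastic box, 85 x 120 x 55 mm, loose, beyond the two boxes; origin at the centre of its underside
- rack: white tube rack, 90 x 200 x 40 mm, loose, on the left of the bench; origin at the centre of its underside
- pipette: white pipette lying on the right of the bench, 280 mm long, 26 mm thick at most, loose; origin on the underside near its middle
- spatula: light blue flat spatula, 145 mm long, 6 mm thick, lying loose on the left; origin on the underside near its middle
- marker: yellow marker pen with black cap, 130 mm long, 19 mm thick, lying loose beyond the two boxes; origin on the underside near its middle

How it is judged (in metres and radians):
On the way, in this order (a step that is already met when the one before it is completed fails the run):
1. the mushroom button is latched in: pushed in more than 7 mm with the robot not touching the station (value of joint stop_push above 0.007 m and contact force between each of the arm, the fingers and station below 0.3 N), for 0.2 s.
2. the mushroom button has been turned free and has sprung out (less than 2 mm in) (value of joint stop_push below 0.002 m), for 0.2 s.
3. the reset button is pressed more than 4.5 mm in while the stop button is out (value of joint reset_btn above 0.0045 m and value of joint stop_push below 0.002 m), for 0.05 s.
At the end, for the whole second after the job is handed in: the mushroom button is out (less than 2 mm in) and turned back to rest (under 0.12 rad), the reset button is out (less than 1.5 mm in), and every loose thing is within 25 mm of where it started (value of joint stop_push below 0.002 m and value of joint stop_turn below 0.12 rad and value of joint reset_btn below 0.0015 m and distance of each of jar, beaker, tipbox, rack, pipette, spatula, marker from where it was at the start of the episode below 0.025 m); the robot touches nothing.
It fails at once if the reset button is pressed while the stop button is still in (value of joint reset_btn above 0.003 m and value of joint stop_push above 0.004 m).
It fails at once if a loose thing is carried or knocked more than 25 mm from its place (not (distance of each of jar, beaker, tipbox, rack, pipette, spatula, marker from where it was at the start of the episode below 0.025 m)).
It fails at once if a loose thing is lifted more than 12 mm off the bench (height (world z) of any of jar, beaker, tipbox, rack, pipette, spatula, marker above 0.012 m).
It also fails if it takes over 51 s, if anything falls off the work surface, if the arm or the gripper's body presses on something with over 40 N, if the wrist force passes 120 N, or if a joint passes its speed limit or range.

ROBOT

A 7-joint arm with a two-finger parallel gripper is mounted at the origin on the work surface. World frame = base frame: x ahead of the robot, y to its left, z up, the work surface at z = 0. Lengths are in mm, angles in rad, forces in N, time in s.
With the tool pointing down it reaches from about 400 to 850 mm from the base axis. Payload 4.5 kg.
Tool frame: the origin (TCP) lies at the very end of the fingers, on their centre line; the grasp point (between the pads) lies env.pinch_z behind it (env.pinch_z is the distance from the TCP to the grasp point, in mm); z points along the fingers, y is the direction in which the jaws open and shut (so a half turn about z gives the same grasp; the last joint's range is limited). The gripper opens to 88 mm and grips with 3 to 60 N. Pads are 18 mm wide; open, the fingers measure 123 mm over their backs; the gripper's body (75 mm by 187 mm) begins 45 mm behind the grasp point.
Start: joints at [1.377, 0.689, -0.195, 1.565, 0.157, 0.902, -0.215], TCP at [141.175, -608.87, 238.743] pointing down, gripper open.
Joint ranges: [-3.01, 3.01], [-0.46, 2.08], [-1.47, 1.51], [0.13, 2.56], [-1, 4.14], [0.04, 2.09], [-2.66, 2.66]. Speed limits (rad/s): [2.57, 2.57, 3.14, 3.14, 3.14, 3.14, 3.14].

INTERFACE

Orientations are given as a unit quaternion [x, y, z, w].
In Python, from cell import env, imaging, hand_in, models gives the robot as it stands. The module is installed in compiled form; this text tells all that it offers.
- The arm moves only by the shell command python3 -m pendant 'ROWS' [OPENING] [FORCE]. ROWS is JSON, one flat list of numbers, 4 for each row, row after row: the shift along the tool's x, y, z in cm, then the turn about the tool's z in rad. A call has exactly 5 rows; each row is the pose to reach, as a shift and turn from the pose commanded when the call began, along the tool's axes at that moment; what a row does not reach only later rows make up. A row lasts 1/10 s, in which the tool goes at most 50 mm and 8.59 degrees, less where a joint would pass 70% of its speed; a pose out of reach is approached as far as the arm can. A call with a gripper value outside its range is refused whole. OPENING is the gripper command: -1 is shut, 1 is fully open, values between are in proportion, set as the call begins (- or left out, the last holds). The fingers move at their own pace and stop on an object; FORCE is the grip in N (left out, the last holds). Time passes only in rows, so rows that repeat a pose let the fingers close, or fill a call up. It gives the time, the measured TCP pose, the force and the opening at its end, in the units of the state.
- env.observe(): the state, without advancing time (a new reading comes with each control period).
- imaging.grab_frame(name): name is "scene" or "side" or "wrist"; returns the picture (480x640x3 uint8, red, green, blue); there is no depth.
- imaging.calibration(name): a dict with "mtx" (3x3 intrinsics, pixels), "R" (3x3) and "t" (3): a world point X has camera coordinates R X + t. Camera axes: x right, y down, z forward; pixel columns grow to the right and rows downward; lengths in mm; the calibration is good to about 2 mm. A picture is of the moment at which its call begins: read the wrist's pose just before it. calibration takes no time and is no camera call; for the wrist camera it gives the pose at the moment of the call.
- hand_in(): hands the job in, once; it reports no verdict.
Trained networks look in the newest picture that a camera, given by its name, has taken for a name from the list of things; names that differ only in an ending like _2 or _b are one class to them, and where a whole thing is asked for, a point or a joint stands for the part that bears it (a point fixed in the world has none). Each returns a list of dicts, best first, with "confidence" (0 to 1); they miss things now and then, are a little off and sometimes report something else, mostly with a low value. They report only what shows in the picture. A call takes as long as a camera call.
- models.look_for(name, camera): "centre" ([x, y, z] in mm, in world coordinates, good to about 4 mm: the middle of the surface that is visible of it).
The state is a dict: "time_s": time; "q": joint angles; "dq": joint speeds; "effort": joint torques, N m; "eef_pos": TCP position; "orientation": TCP orientation; "wrist_force": force on the tool from outside, world axes, zero at the start; "wrist_torque": the same for the moment, N m; "opening": opening from 0.0 (shut) to 1.0 (fully open).
Only numpy, scipy, OpenCV 4.12 (cv2) and the standard library are available. Lean on these libraries where they do the work, as an engineer would, in place of code of your own. Each camera call takes 0.05 s, during which the arm holds its last target. There are 200 camera calls.

## Working session

There is one attempt and no reset: what is moved stays moved. The work goes in short steps, Python scripts to look and compute and a shell command to move; the robot and the scene stay as the last step left them, time stands still between calls to the robot, and variables do not carry over. Pictures are saved under pics/ and viewed, about 8 in all and at most 12, crops included, and the job is handed in when it is done.

```bash
mkdir -p pics; python3 - <<'E'
from cell import env, imaging, models
import cv2
s=env.observe(); print(s['time_s'],s['eef_pos'],s['orientation'],s['wrist_force'],s['opening'],env.pinch_z)
for c in ['scene','side']:
    im=imaging.grab_frame(c); cv2.imwrite(f'pics/{c}0.png',im[:,:,::-1])
    for n in ['station','stop_top','wing_end','pod','reset_btn_top','jar','beaker','tipbox']:
        r=models.look_for(n,c); print(c,n,[([round(v) for v in d['centre']],round(d['confidence'],2)) for d in r[:2]])
E
```

```text
0.0 [ 140.94801876 -608.23553023  237.92681443] [ 9.93517874e-01  1.13672301e-01 -1.74632042e-04 -9.01293814e-04] [ 0.05482701 -0.1231711   0.77938833] 1.0022852938869502 18.700000000000003
scene station [([584, -167, 64], 0.83), ([682, -15, 51], 0.27)]
scene stop_top [([566, -158, 104], 0.96)]
scene wing_end [([574, 218, 71], 0.55), ([565, -158, 103], 0.34)]
scene pod [([589, 200, 48], 0.95), ([569, -155, 106], 0.65)]
scene reset_btn_top [([574, 211, 70], 0.41)]
scene jar [([480, 10, 44], 0.86), ([353, 251, 5], 0.46)]
scene beaker [([684, -14, 52], 0.95)]
scene tipbox [([748, 119, 57], 0.75), ([564, -156, 100], 0.4)]
side station [([549, -106, 63], 0.68)]
side stop_top [([559, -145, 101], 0.7), ([520, 424, 39], 0.36)]
side wing_end [([554, -140, 106], 0.57)]
side pod [([559, 240, 49], 0.81)]
side reset_btn_top [([466, -415, 18], 0.64), ([568, 219, 70], 0.63)]
side jar [([462, 34, 46], 0.87)]
side beaker [([676, 5, 46], 0.8)]
side tipbox [([724, 167, 61], 0.72), ([553, -140, 102], 0.71)]
```

View pics/scene0.png

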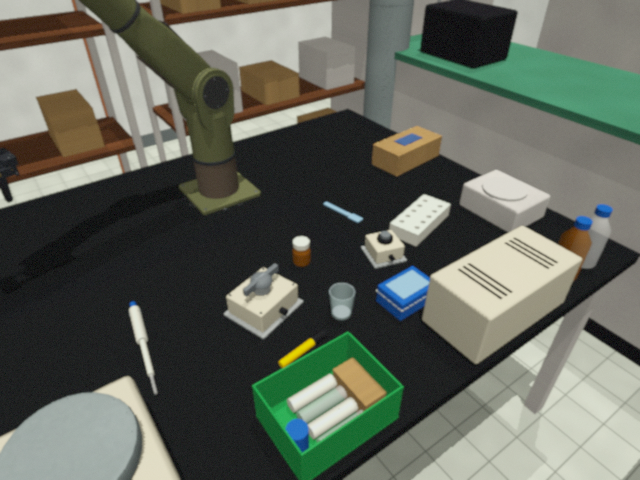

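View pics/side0.png

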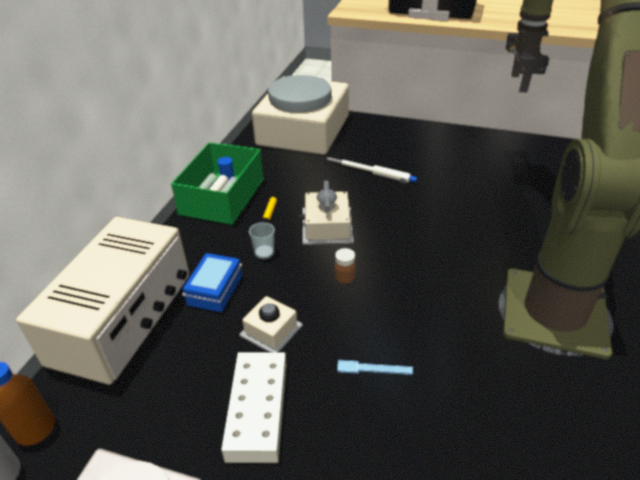

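The scene view shows the station at about (262,298) px with its bar from (248,292) to (277,268), and the pod at (385,247). The side view shows the station at (327,215) and the pod at (270,325). Nothing stands on either box. Next I enlarge the station and measure the bar.

```bash
cat > h.py <<'E'
import numpy as np
from cell import env, imaging, models
def bp(c,uv,z):
    k=imaging.calibration(c);M,R,t=map(np.array,(k['mtx'],k['R'],k['t']))
    d=R.T@np.linalg.solve(M,[*uv,1.]);o=-R.T@t.ravel();return o+d*(z-o[2])/d[2]
def pj(c,X):
    k=imaging.calibration(c);M,R,t=map(np.array,(k['mtx'],k['R'],k['t']))
    p=M@(R@np.array(X)+t.ravel());return p[:2]/p[2]
E
python3 - <<'E'
import cv2,numpy as np
a=cv2.imread('pics/scene0.png')[255:335,215:315]; b=cv2.imread('pics/side0.png')[170:250,280:380]
c=np.hstack([cv2.resize(x,None,fx=4,fy=4,interpolation=cv2.INTER_CUBIC) for x in(a,b)])
cv2.imwrite('pics/crop0.png',c)
E
```

```text
(no output)
```

View pics/crop0.png

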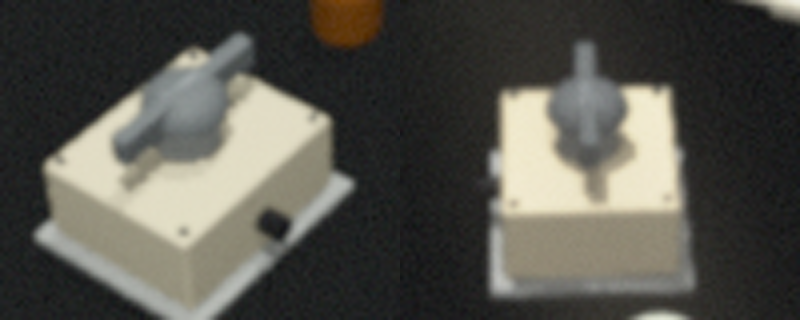

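```bash
python3 - <<'E'
from h import *
S=lambda u,v:(215+u/4,255+v/4); D=lambda u,v:(280+(u-400)/4,170+v/4)
for n,f,tips,cor in [('scene',S,[(120,136),(246,40)],[(195,48),(331,118),(188,240),(44,165)]),('side',D,[(584,43),(589,140)],[(499,87),(673,87),(680,210),(499,212)])]:
    T=np.array([bp(n,f(*p),104) for p in tips]);C=np.array([bp(n,f(*p),62) for p in cor])
    d=T[1]-T[0];print(n,T.round(0)[:,:2].tolist(),'mid',T.mean(0).round(),np.linalg.norm(d),np.degrees(np.arctan2(d[1],d[0])))
    print(C.round(0)[:,:2].tolist(),C.mean(0).round(1),np.degrees([np.arctan2(*(C[(i+1)%4]-C[i])[[1,0]]) for i in range(4)]).round(1))
s=env.observe();from scipy.spatial.transform import Rotation as Ro
print(Ro.from_quat(s['orientation']).as_matrix().round(3),s['time_s'])
E
```

```text
scene [[576.0, -199.0], [547.0, -100.0]] mid [ 562. -150.  104.] 103.57776856790866 106.4771589923557
[[491.0, -106.0], [593.0, -73.0], [630.0, -191.0], [530.0, -229.0]] [ 561.1 -149.4   62. ] [  18.   -72.9 -159.2  107.6]
side [[576.0, -202.0], [543.0, -103.0]] mid [ 559. -153.  104.] 104.23268873586757 108.49699311990086
[[633.0, -198.0], [524.0, -229.0], [486.0, -104.0], [591.0, -72.0]] [ 558.5 -150.6   62. ] [-164.2  106.9   16.9  -71.4]
[[ 0.974  0.226  0.   ]
 [ 0.226 -0.974 -0.   ]
 [ 0.     0.    -1.   ]] 0.9
```

```bash
python3 -m pendant '[3,-2,0,0, 7,-4.8,0,0, 11.5,-7.9,0,0, 16,-11,0,0, 20,-13.7,0,0]' -1
python3 -m pendant '[4.5,-3.1,0,0, 9,-6.2,0,0, 13.5,-9.3,0,0, 18,-12.3,0,0, 20,-13.7,0,0]'
```

```text
time_s: 1.4
eef_pos: [301.0, -434.3, 239.0]
orientation: [0.994, 0.113, 0.0, 0.0]
wrist_force: [0.0, -0.4, 0.3]
opening: 0.571
time_s: 1.9
eef_pos: [465.9, -254.6, 239.0]
orientation: [0.993, 0.115, 0.001, -0.0]
wrist_force: [0.6, -0.1, 1.0]
opening: 0.113
```

```bash
python3 -m pendant '[3.5,-2.4,0,-0.03, 7,-4.8,1,-0.077, 10,-6.8,3,-0.077, 11.2,-7.7,5,-0.077, 11.2,-7.7,6,-0.077]'
python3 -m pendant '[0,0,0,0, 0,0,1,0, 0,0,2,0, 0,0,3,0, 0,0,3,0]'
python3 - <<'E'
from h import *
import cv2
s=env.observe();print(s['eef_pos'],s['orientation'],s['wrist_force'])
im=[]
for c,z in(('scene',104),('side',104)):
    im.append(imaging.grab_frame(c)[:,:,::-1])
    print(c,pj(c,s['eef_pos']))
im.append(imaging.grab_frame('wrist')[:,:,::-1])
r=models.look_for('stop_top','wrist');print(r[:2])
r=models.look_for('stop_top','scene');print(r[:1])
a=cv2.resize(im[0][225:335,195:335],(420,330));b=cv2.resize(im[1][140:250,260:400],(420,330))[:,:380]
cv2.imwrite('pics/a1.png',np.hstack([a,b]));cv2.imwrite('pics/w1.png',im[2])
E
```

```text
time_s: 2.4
eef_pos: [556.6, -153.4, 177.2]
orientation: [0.988, 0.154, -0.0, -0.001]
wrist_force: [0.9, 0.5, -0.1]
opening: 0.006
time_s: 2.9
eef_pos: [554.2, -157.2, 147.4]
orientation: [0.988, 0.151, -0.001, -0.0]
wrist_force: [-0.2, 0.3, 0.1]
opening: 0.006
[ 554.23296355 -157.24355408  147.37114822] [ 9.88475098e-01  1.51377192e-01 -1.33952827e-03 -3.63618235e-04] [-0.23972509  0.26583006  0.05583656]
scene [255.12194977 261.56350454]
side [328.96357576 177.17958752]
[{'centre': [564.1, -151.8, 104.8], 'confidence': 0.58}]
[{'centre': [565.7, -159.7, 101.8], 'confidence': 0.73}]
```

View pics/a1.png

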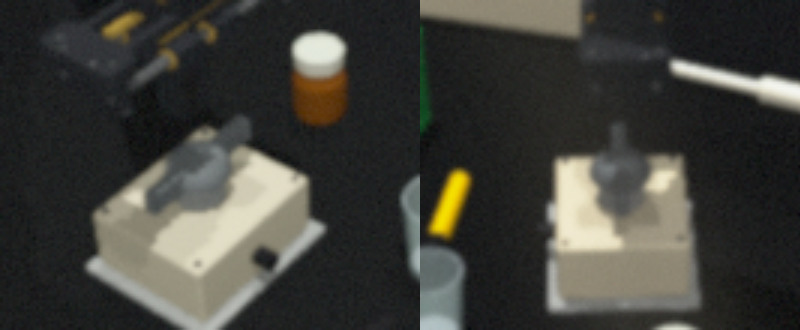

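View pics/w1.png

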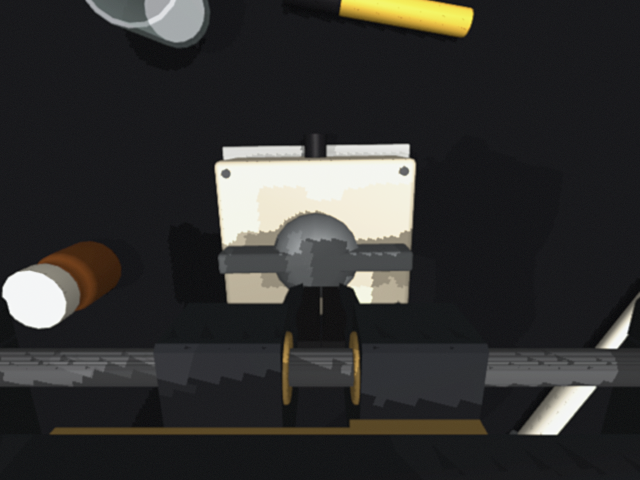

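The bar is square to the tool in the wrist view, with tips at about (219,252) and (412,252). The TCP sits about 1 cm short of the button axis. I'll refine that from the wrist picture.

```bash
python3 - <<'E'
from h import *
a,b=[bp('wrist',p,104) for p in((219,251),(412,251))];print(a,b,(a+b)/2,np.linalg.norm(a-b))
s=env.observe();from scipy.spatial.transform import Rotation as Ro
R=Ro.from_quat(s['orientation']).as_matrix()
print(s['eef_pos'],R.T@((a+b)/2-s['eef_pos']),R.T@(np.array([561,-151.,104])-s['eef_pos']))
E
```

```text
[549.38047335 -98.39729824 104.        ] [ 581.58488496 -201.25188534  104.        ] [ 565.48267915 -149.82459179  104.        ] 107.77843112143556
[ 555.86795732 -156.90605407  149.13005235] [11.26162785 -3.89200726 45.13689873] [ 6.63282363 -4.11595963 45.1331972 ]
```

```bash
python3 -m pendant '[0.9,-0.4,0,0, 0.9,-0.4,1,0, 0.9,-0.4,2.3,0, 0.9,-0.4,3.5,0, 0.9,-0.4,4,0]'
python3 -m pendant '[0,0,0.4,0, 0,0,0.7,0, 0,0,1.0,0, 0,0,1.2,0, 0,0,1.4,0]'
```

```text
time_s: 3.65
eef_pos: [561.6, -150.2, 106.6]
orientation: [0.988, 0.152, -0.002, -0.0]
wrist_force: [0.4, -0.1, -0.2]
opening: 0.007
time_s: 4.15
eef_pos: [562.2, -150.4, 95.4]
orientation: [0.988, 0.152, -0.001, 0.0]
wrist_force: [-3.0, 0.3, 6.3]
opening: 0.007
```

```bash
python3 -m pendant '[0,0,0.1,0, 0,0,0.2,0, 0,0,0.3,0, 0,0,0.3,0, 0,0,0.3,0]'
```

```text
time_s: 4.65
eef_pos: [562.3, -150.4, 93.3]
orientation: [0.988, 0.152, -0.0, 0.0]
wrist_force: [-5.2, 0.5, 13.7]
opening: 0.006
```

```bash
python3 -m pendant '[0,0,-0.5,0, 0,0,-1.5,0, 0,0,-3,0, 0,0,-4,0, 0,0,-4,0]'
python3 -m pendant '[-1,-1.6,0,0, -2.2,-3.2,0,0, -3.5,-4.8,0,0, -3.5,-4.8,0,0, -3.5,-4.8,0,0]'
python3 - <<'E'
from h import *
import cv2
print(env.observe()['eef_pos'])
im=[imaging.grab_frame(c)[:,:,::-1] for c in('side','wrist')]
for c in('side','wrist'):print(c,models.look_for('stop_top',c)[:1])
b=cv2.resize(im[0][140:250,260:400],(420,330));w=cv2.resize(im[1],(440,330))
cv2.imwrite('pics/a2.png',np.hstack([b[:,:360],w]))
E
```

```text
time_s: 5.15
eef_pos: [564.2, -150.6, 133.4]
orientation: [0.988, 0.152, 0.002, 0.001]
wrist_force: [0.4, 1.1, 0.4]
opening: 0.006
time_s: 5.65
eef_pos: [515.7, -115.3, 131.6]
orientation: [0.988, 0.152, 0.0, 0.0]
wrist_force: [-0.4, 0.0, 0.1]
opening: 0.004
[ 515.70153112 -115.26824234  131.62396948]
side [{'centre': [554.1, -143.2, 92.6], 'confidence': 0.67}]
wrist [{'centre': [559.8, -154.5, 97.7], 'confidence': 0.81}]
```

View pics/a2.png

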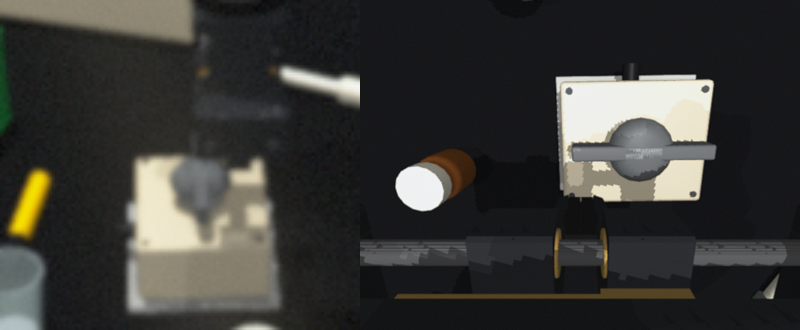

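The button is latched: its top reads about 9 mm lower (92.6 against 101). I'll lower the fingers beside the left wing and push along tool +x.

```bash
python3 -m pendant '[0,0,1.5,0, 0,0,3,0, 0,0,4.5,0, 0,0,5.2,0, 0,0,5.2,0]'
python3 -m pendant '[0.5,0,0,0, 1,0,0,0, 1.5,0,0,0, 2,0,0,0, 2.4,0,0,0]'
```

```text
time_s: 6.35
eef_pos: [514.9, -115.2, 78.9]
orientation: [0.988, 0.152, -0.001, -0.0]
wrist_force: [0.4, 0.2, 0.5]
opening: 0.007
time_s: 6.85
eef_pos: [538.1, -107.8, 80.0]
orientation: [0.988, 0.152, -0.0, 0.0]
wrist_force: [-1.9, -1.6, 1.2]
opening: 0.005
```

```bash
python3 -m pendant '[0.3,0,0,0, 0.6,0,0,0, 0.9,0,0,0, 1.2,0,0,0, 1.2,0,0,0]'
```

```text
time_s: 7.35
eef_pos: [549.9, -104.0, 79.6]
orientation: [0.988, 0.152, 0.0, -0.0]
wrist_force: [-1.4, 0.6, 0.2]
opening: 0.006
```

```bash
python3 - <<'E'
from h import *
import cv2
im=[imaging.grab_frame(c)[:,:,::-1] for c in('side','wrist')]
for c in('side','wrist'):print(c,models.look_for('stop_top',c)[:1])
b=cv2.resize(im[0][140:250,260:400],(420,330));w=cv2.resize(im[1],(440,330))
cv2.imwrite('pics/a3.png',np.hstack([b[:,:360],w]))
E
```

```text
side []
wrist [{'centre': [574.3, -145.9, 105.1], 'confidence': 0.86}]
```

View pics/a3.png

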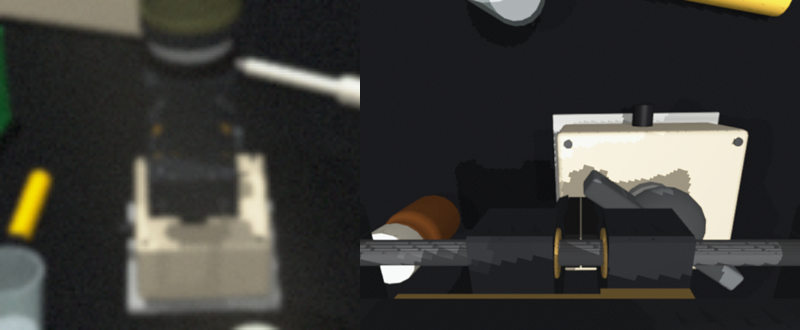

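The bar has turned by roughly 0.6 rad, and the top reads 105 mm, so the button has probably sprung out. I'll back off the wing and then lift.

```bash
python3 -m pendant '[-0.6,0,0,0, -1.3,0,0,0, -2.2,0,0,0, -3,0,0,0, -3.6,0,0,0]'
python3 -m pendant '[0,0,-1,0, 0,0,-3,0, 0,0,-5.5,0, 0,0,-8,0, 0,0,-8,0]'
python3 - <<'E'
from h import *
import cv2
s=env.observe();print(s['eef_pos'])
im=[imaging.grab_frame(c)[:,:,::-1] for c in('side','wrist','scene')]
for n,c in(('stop_top','side'),('stop_top','wrist'),('stop_top','scene'),('reset_btn_top','side'),('reset_btn_top','scene'),('pod','side'),('pod','scene')):print(n,c,models.look_for(n,c)[:1])
b=cv2.resize(im[0][140:250,260:400],(420,330));w=cv2.resize(im[1],(440,330))
cv2.imwrite('pics/a4.png',np.hstack([b[:,:360],w]))
p=np.hstack([cv2.resize(x,None,fx=4,fy=4,interpolation=2) for x in (im[2][215:295,335:435],im[0][280:360,220:320])])
cv2.imwrite('pics/pod.png',p)
E
```

```text
time_s: 8.05
eef_pos: [514.3, -115.7, 79.9]
orientation: [0.988, 0.151, 0.0, 0.0]
wrist_force: [0.2, -0.1, -0.3]
opening: 0.007
time_s: 8.55
eef_pos: [517.8, -115.3, 163.3]
orientation: [0.988, 0.152, 0.004, 0.001]
wrist_force: [-0.1, 0.0, -0.1]
opening: 0.007
[ 517.81408239 -115.33096091  163.29912686]
stop_top side [{'centre': [556.8, -144.5, 105.0], 'confidence': 0.64}]
stop_top wrist [{'centre': [560.7, -153.1, 108.7], 'confidence': 0.61}]
stop_top scene [{'centre': [565.7, -157.3, 102.6], 'confidence': 0.56}]
reset_btn_top side [{'centre': [567.5, 220.8, 71.8], 'confidence': 0.57}]
reset_btn_top scene []
pod side [{'centre': [557.5, 242.4, 43.2], 'confidence': 0.89}]
pod scene [{'centre': [591.3, 203.3, 45.2], 'confidence': 0.73}]
```

View pics/a4.png

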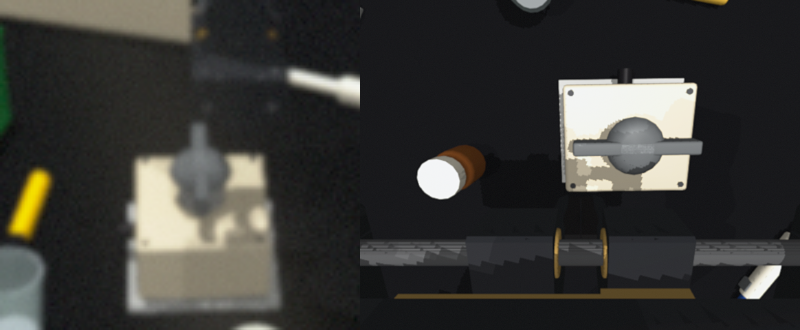

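View pics/pod.png

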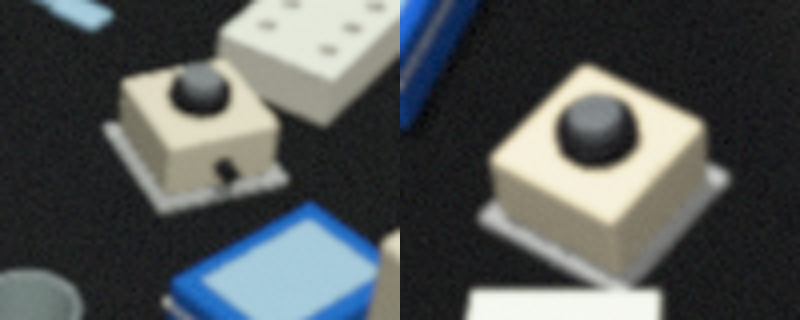

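The button is out and turned back to rest. On the pod, the reset button's top is at scene (386,234) px and side (269.5,309.5) px.

```bash
python3 -m pendant '[1.5,-3,0,0, 3.5,-7,0,0, 5.5,-11,0,0, 7.5,-15,0,0, 9.5,-19,0,0]'
python3 -m pendant '[2,-4,0,0, 4,-8,0,0, 5,-10.6,0,0, 5,-10.6,2,0, 5,-10.6,3,0]'
python3 -m pendant '[0,0,0,0, 0,0,0,0, 0,0,0,0, 0,0,0,0, 0,0,0,0]'
python3 - <<'E'
from h import *
import cv2
from scipy.spatial.transform import Rotation as Ro
s=env.observe();R=Ro.from_quat(s['orientation']).as_matrix();w=imaging.grab_frame('wrist')
a=bp('scene',(385.75,234.25),72);b=bp('side',(269.5,309.5),72)
r=models.look_for('reset_btn_top','wrist')[:1];print(a,b,r,s['eef_pos'])
for p in (a,b,*[d['centre'] for d in r]):print(R.T@(np.array(p)-s['eef_pos']))
cv2.imwrite('pics/w5.png',w[:,:,::-1])
E
```

```text
time_s: 9.55
eef_pos: [548.7, 96.5, 159.4]
orientation: [0.988, 0.152, -0.0, 0.0]
wrist_force: [1.3, -0.2, 0.4]
opening: 0.007
time_s: 10.05
eef_pos: [563.6, 211.8, 128.2]
orientation: [0.988, 0.153, -0.001, 0.0]
wrist_force: [-1.1, -0.8, -0.1]
opening: 0.004
time_s: 10.55
eef_pos: [565.0, 210.6, 130.2]
orientation: [0.988, 0.152, 0.0, -0.0]
wrist_force: [-0.6, 0.0, -0.7]
opening: 0.008
[575.09967349 220.41021261  72.        ] [565.79530245 225.47372819  72.        ] [{'centre': [572.0, 220.6, 67.9], 'confidence': 0.63}] [564.95413984 210.62705289 130.2213628 ]
[12.55984007 -6.2924624  58.23250371]
[  5.20017567 -13.91124255  58.22623045]
[ 9.65586661 -7.40221199 62.3299894 ]
```

View pics/w5.png

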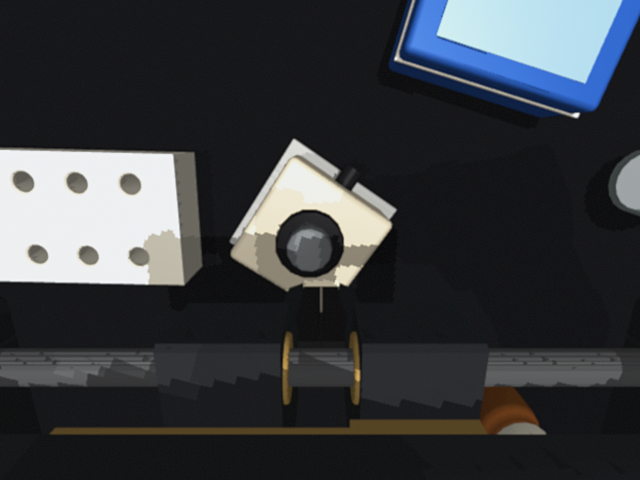

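```bash
python3 -m pendant '[0.5,-0.4,0.5,0, 1,-0.8,2,0, 1,-0.8,3.5,0, 1,-0.8,4.8,0, 1,-0.8,5.4,0]'
python3 -m pendant '[0,0,0.3,0, 0,0,0.5,0, 0,0,0.7,0, 0,0,0.9,0, 0,0,1.0,0]'
```

```text
time_s: 11.15
eef_pos: [570.4, 220.8, 73.2]
orientation: [0.988, 0.152, -0.002, 0.001]
wrist_force: [-0.6, 0.1, -0.2]
opening: 0.002
time_s: 11.65
eef_pos: [571.6, 221.2, 66.4]
orientation: [0.988, 0.152, -0.0, 0.0]
wrist_force: [-4.6, -1.8, 13.7]
opening: 0.005
```

Bottomed at z = 66.4 with 13.7 N against a 5 N spring. I'll hold briefly and then retreat.

```bash
python3 -m pendant '[0,0,0.1,0, 0,0,0.1,0, 0,0,0.1,0, 0,0,-0.5,0, 0,0,-1.5,0]'
python3 -m pendant '[0,0,-2,0, 0,0,-5,0, 0,0,-9,0, 0,0,-11,0, 0,0,-11,0]'
python3 - <<'E'
from h import *
import cv2
s=env.observe();print(s['eef_pos'],s['wrist_force'])
w=imaging.grab_frame('wrist');sc=imaging.grab_frame('scene');sd=imaging.grab_frame('side')
for n,c in(('reset_btn_top','wrist'),('reset_btn_top','side'),('stop_top','scene'),('stop_top','side'),('jar','scene'),('beaker','scene'),('jar','side'),('beaker','side')):print(n,c,models.look_for(n,c)[:1])
o=[cv2.imread(f'pics/{c}0.png')for c in('scene','side')]
cv2.imwrite('pics/end.png',np.hstack([cv2.resize(sd[:,:,::-1],(400,300)),cv2.resize(w[:,:,::-1],(400,300))]))
E
```

```text
time_s: 12.15
eef_pos: [572.1, 221.5, 80.9]
orientation: [0.988, 0.152, 0.0, -0.0]
wrist_force: [0.3, -0.0, -0.6]
opening: 0.004
time_s: 12.65
eef_pos: [574.6, 222.7, 194.5]
orientation: [0.988, 0.152, 0.004, -0.001]
wrist_force: [0.6, 0.5, 0.0]
opening: 0.009
[574.55521555 222.69955417 194.54453143] [0.63232743 0.47677958 0.02695112]
reset_btn_top wrist [{'centre': [570.2, 221.2, 68.6], 'confidence': 0.65}]
reset_btn_top side []
stop_top scene [{'centre': [566.3, -155.7, 101.9], 'confidence': 0.93}]
stop_top side [{'centre': [555.9, -140.9, 101.2], 'confidence': 0.81}]
jar scene [{'centre': [565.6, -157.5, 102.0], 'confidence': 0.71}]
beaker scene [{'centre': [680.9, -14.0, 50.0], 'confidence': 0.58}]
jar side [{'centre': [567.1, 224.2, 76.0], 'confidence': 0.59}]
beaker side [{'centre': [552.8, -142.0, 104.6], 'confidence': 0.65}]
```

View pics/end.png

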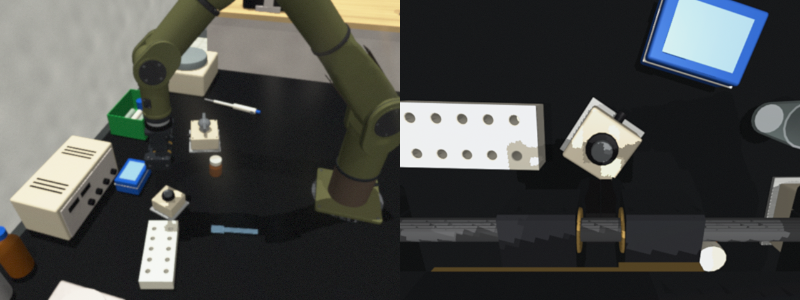

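The loose things I can see are where they were, the stop button is out, the reset button is out, and the gripper is clear.

```bash
python3 -m pendant '[0,0,0,0, 0,0,0,0, 0,0,0,0, 0,0,0,0, 0,0,0,0]'; python3 -c "
from cell import hand_in
print(hand_in())"
```

```text
time_s: 13.7
eef_pos: [571.8, 221.5, 190.7]
orientation: [0.988, 0.152, 0.0, 0.0]
wrist_force: [-0.4, 0.1, -0.4]
opening: 0.009
the job is handed in; nothing more can be done
None
```

The stop station check is done and handed in at 13.7 s of the 51 s allowed; `hand_in()` gives no verdict, so I can't confirm it passed.

- **Stop button in:** I pressed it to its end stop (fingertips at 93 mm, 13.7 N). After I let go, its top read about 9 mm lower from the side camera, so it was latched.
- **Stop button out:** I pushed one wing clockwise by roughly 0.6 rad. The button came up to about 104 mm and, once released, turned back to line up with the station.
- **Reset button:** With the stop button out, I pressed it to its stop (66.4 mm, 13.7 N) and let it go.

**Last checks:**
- The stop button's top read 101–102 mm, with the bar back at rest.
- The reset button looked proud of its collar. The wrist network put it at 68.6 mm, about where it read before the press (67.9 mm).
- The loose things looked unmoved in the last side and wrist pictures. I did not measure each one's shift.
- The gripper was clear of everything, with wrist force near zero.

**Disagreements:** In the final check the networks mislabelled the jar in both views and the beaker in the side view. The side view also missed the reset button. For those I relied on the pictures and the other readings.

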